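# Release the ratchet pawl and send the loaf slicer's pusher home

## Task

The bench loaf slicer's pusher is held part-way along its bed by a ratchet. Flip the pawl clear of the rack by its tee lever (ease the pusher forward first if the hook is bound), draw the pusher by its handle all the way back to its home stop, then flip the pawl back down onto the rack so that the slicer is ready for the next loaf. Leave the tin, the scale and the jug alone.

Things in the scene. Friction and masses are not known exactly. Their poses are not given: they have to be found in the camera images.
- slicer: Bench loaf slicer fixed on the worktop: aluminium bed 200 mm wide (x), 520 mm long (y -230 to +290), 16 mm thick, with two steel rails. Origin on the worktop below the rails. +y is forward, to the white slotted knife guide (two cheeks 126 mm high at x = +-85, y 222 to 278 mm); -y is backward, to the home stop.
- pusher (a joint): Pusher position in m: 0 = fully back at the home stop, growing forward, at most 0.215. White carriage 110 x 140 mm, top 50 mm above the worktop, upright plate 100 mm high 85 to 95 mm ahead of the handle. Slides with about 5 N of friction, stays where left. With the pawl down it moves forward but not back past the tooth that the pawl has caught.
- handle_grip (a point): Centre of the grip bar of the pusher's black bridge handle, 104 mm above the worktop, axes as the slicer's. The bar is 80 mm long across the slicer (x), 20 mm thick along the slide (y), 18 mm high, with 45 mm free below it between two legs; fingers close on it from above, along the slide. With the pusher home it is at slicer (-15, -120, 104) mm.
- pawl (a joint): Pawl angle in rad: 0 = down in the rack (lever leans 25 degrees forward), 0.80 = clear (lever leans 21 degrees back). Top-heavy: it falls to whichever side of 0.48 it is on and stays; about 1 N at the lever top turns it when free. It lifts to about 0.25 riding over a tooth and drops again. A bound pawl stops hard at about 0.05.
- hook_toe (a point): Tip of the pawl's hook, 6 mm toe pointing backward, low in the rack. When the pusher has been drawn back to within 5 mm of the tooth, the toe is caught under its lip and the lever is bound however hard it is pushed (hard pushing drags the pusher back onto the tooth). Easing the pusher forward 6 to 15 mm frees it.
- pawl_pivot (a point): The pawl's pivot, on the pusher: level with the handle along the slide, 87 mm to the slicer's +x side of the handle's centre, 50 mm above the worktop. Axes as the slicer's.
- lever_top (a point): Centre of the steel tee bar on the pawl's lever: cylinder 20 mm thick, 46 mm long, across the slicer, 78 mm from the pivot; stem below 12 mm wide. Height 121 mm and 33 mm ahead of the pivot when down, 128 mm when upright, 123 mm and 28 mm behind when clear. Push it along the slide: backward clears the pawl, forward puts it down.
- loaf_tin: Dark steel loaf tin 100 x 200 x 75 mm, a bystander beside the slicer; origin under its centre.
- scale: White kitchen scale 160 x 200 x 43 mm, a bystander beside the slicer; origin under its centre.
- jug: Steel mug 90 mm wide, 120 mm tall, a bystander behind the slicer's back end; origin under its centre.
- rack_mid (a point): Dark steel rack fixed along the slicer's +x side (x = 72 mm): 24 mm wide, 43 mm high, y -115 to +155 mm, six coarse teeth at 40 mm pitch, each a ramp on its backward side with a 6 mm overhanging lip on its forward side. This point: top of the rack, mid-length.

How it is judged:
On the way, in this order (a step that is already met when the one before it is completed fails the run):
1. the pawl is flipped clear of the rack with the pusher still forward (value of joint pawl above 0.65 rad and value of joint pusher above 0.06 m), for 0.2 s.
2. the pusher is home, drawn there with the hand on its handle (value of joint pusher below 0.006 m and value of joint pawl above 0.65 rad and distance between the grasp point and handle_grip below 0.035 m), for 0.1 s.
At the end, for the whole second after the job is handed in: The pusher rests within 8 mm of its home stop and the pawl is down on the rack (angle under 0.17 rad) (value of joint pusher below 0.008 m and value of joint pawl below 0.17 rad and velocity of joint pusher below 0.01 m/s); the robot touches nothing.
It fails at once if the loaf tin is shifted by more than 20 mm (distance of loaf_tin from where it was at the start of the episode above 0.02 m).
It fails at once if the scale is shifted by more than 20 mm (distance of scale from where it was at the start of the episode above 0.02 m).
It fails at once if the jug is shifted by more than 20 mm (distance of jug from where it was at the start of the episode above 0.02 m).
It also fails if it takes over 72 s, if anything falls off the work surface, if the arm or the gripper's body presses on something with over 40 N, if the wrist force passes 120 N, or if a joint passes its speed limit or range.

## Robot

A 6-joint arm with a two-finger parallel gripper is mounted at the origin on the work surface. World frame = base frame: x ahead of the robot, y to its left, z up, the work surface at z = 0. Lengths are in m, angles in rad, forces in N, time in s.
With the tool pointing down it reaches from about 0.35 to 0.775 m from the base axis. Payload 7.3 kg.
Tool frame: the origin (TCP) lies midway between the tips of the shut fingers; the grasp point (between the pads) lies 19 mm behind it (robot.grip_depth is the z of the grasp point in the tool frame, in m); z points along the fingers, y is the line along which they close (so a half turn about z gives the same grasp; the last joint's range is limited). The gripper opens to 92 mm and grips with 3 to 60 N. Pads are 19 mm wide; open, the fingers measure 130 mm over their backs; the gripper's body (75 mm by 190 mm) begins 47 mm behind the grasp point.
Start: joints at [1.087, 0.342, 1.524, -0, 1.275, -0.146], TCP at [0.174, 0.495, 0.193] pointing down, gripper open.
Joint ranges: [-2.53, 2.53], [-0.77, 2.02], [0.04, 2.7], [-1, 4.14], [0.28, 2.66], [-3.11, 3.11]. Speed limits (rad/s): [2.57, 2.57, 3.14, 3.14, 3.14, 3.14].

## Interface

Orientations are given as [roll, pitch, yaw] about the fixed x, y, z axes, in that order (R = Rz(yaw) Ry(pitch) Rx(roll)).
In Python, from cell import robot, viewer gives the robot as it stands.
- The arm moves only by the tool step_arm, never from a script. Its argument "increments" is a list of rows, each an object with "delta_pos": the shift along the tool's x, y, z in cm, a list of three; "dr": the turn, a rotation vector about the tool's x, y, z in degrees, a list of three; "fingers": the closure, from -1 (fully open) to 1 (shut), so that 0 is half open. In form: [{"delta_pos": [tx, ty, tz], "dr": [wx, wy, wz], "fingers": fingers}, ...]. A call has exactly 5 rows; each row is the pose to reach, as a shift and turn from the pose commanded when the call began, along the tool's axes at that moment; what a row does not reach only later rows make up. A row lasts 1/8 s, in which the tool goes at most 62.5 mm and 10.7 degrees, less where a joint would pass 70% of its speed; a pose out of reach is approached as far as the arm can. A call with a gripper value outside its range is refused whole. The fingers move at their own pace and stop on an object; "newtons" is the grip in N (left out, the last holds). Time passes only in rows, so rows that repeat a pose let the fingers close, or fill a call up. It gives the time, the measured TCP pose, the force, the opening and the grip force at its end, in the units of the state.
- robot.observe(): the state, without advancing time (a new reading comes with each control period).
- viewer.read_camera(name): name is "scene" or "top" or "wrist"; returns the picture (400x640x3 uint8, red, green, blue); there is no depth.
- viewer.camera_params(name): a dict with "K" (3x3 intrinsics, pixels), "T" (4x4, takes a point from camera to world coordinates). Camera axes: x right, y down, z forward; pixel columns grow to the right and rows downward; lengths in m; the calibration is good to about 2 mm. A picture is of the moment at which its call begins: read the wrist's pose just before it. camera_params takes no time and is no camera call; for the wrist camera it gives the pose at the moment of the call.
- robot.hand_in(): hands the job in; it is judged then, once.
The state is a dict: "time": time; "qpos": joint angles; "qvel": joint speeds; "joint_efforts": joint torques, N m; "tool_pos": TCP position; "tool_rot": TCP orientation; "contact_force": force on the tool from outside, world axes, zero at the start; "torque": the same for the moment, N m; "opening": finger opening in m; "grip_force": force on a finger pad.
Only numpy, scipy, OpenCV 4.12 (cv2) and the standard library are available. Lean on these libraries where they do the work, as an engineer would, in place of code of your own. Each camera call takes 0.05 s, during which the arm holds its last target. There are 200 camera calls.

## Working session

There is one attempt and no reset: what is moved stays moved. The work goes in short steps, Python scripts to look and compute and a tool call to move; the robot and the scene stay as the last step left them, time stands still between calls to the robot, and variables do not carry over. Pictures are saved under pics/ and viewed, at most 10 in all, crops included, and the job is handed in when it is done.

Besides the shell and the picture viewer there is one more tool, called after "Emit:" as name(argument=value, ...), one argument or row to a line, values as JSON. step_arm: Moves the arm, as the interface text tells. Its arguments: {"type":"object","properties":{"increments":{"type":"array"},"newtons":{"type":"number"}},"required":["increments"]}

```bash
mkdir -p pics
cat > h.py <<'E'
import numpy as np, cv2
from cell import robot, viewer
def snap(n,f):
    P=viewer.camera_params(n); im=viewer.read_camera(n); cv2.imwrite('pics/'+f,im[:,:,::-1]); np.savez('pics/'+f+'.npz',K=P['K'],T=P['T']); return im
def ray(f,u,v):
    d=np.load('pics/'+f+'.npz'); K,T=d['K'],d['T']; r=T[:3,:3]@np.linalg.inv(K)@[u,v,1]; return T[:3,3],r/np.linalg.norm(r)
def plane(f,u,v,z):
    o,r=ray(f,u,v); return o+r*(z-o[2])/r[2]
def tri(*obs):
    A=np.zeros((3,3));b=np.zeros(3)
    for f,u,v in obs:
        o,r=ray(f,u,v);M=np.eye(3)-np.outer(r,r);A+=M;b+=M@o
    p=np.linalg.solve(A,b); res=[np.linalg.norm((np.eye(3)-np.outer(r,r))@(p-o)) for o,r in (ray(*q) for q in obs)]
    return p,np.round(res,4)
def proj(f,p):
    d=np.load('pics/'+f+'.npz'); K,T=d['K'],d['T']; c=T[:3,:3].T@(np.array(p)-T[:3,3]); q=K@c; return q[:2]/q[2]
E
python3 - <<'E'
from h import *
for n in ('scene','top','wrist'):
    snap(n,n+'0.png'); P=viewer.camera_params(n); print(n,np.round(P['T'],3).tolist(),P['K'][0][0])
s=robot.observe(); print(s['time'],s['tool_pos'],s['tool_rot'],s['contact_force'],s['opening'],robot.grip_depth)
E
```

```text
scene [[-0.621, 0.619, -0.481, 0.976], [0.784, 0.485, -0.388, 0.258], [-0.007, -0.618, -0.787, 0.745], [0.0, 0.0, 0.0, 1.0]] 403.09961954707177
top [[0.001, -0.998, 0.058, 0.531], [-1.0, -0.002, -0.009, -0.079], [0.01, -0.058, -0.998, 1.109], [0.0, 0.0, 0.0, 1.0]] 459.172589762276
wrist [[0.331, 0.905, 0.267, 0.102], [0.943, -0.317, -0.096, 0.521], [-0.002, 0.283, -0.959, 0.385], [0.0, 0.0, 0.0, 1.0]] 281.36937641896634
0.15 [0.17384507 0.49502543 0.19213965] [-3.14048283e+00 -1.29098672e-04  2.80377413e+00] [ 0.64562383  0.06991971 -0.2499996 ] 0.09190716743110555 -0.0188
```

View pics/scene0.png

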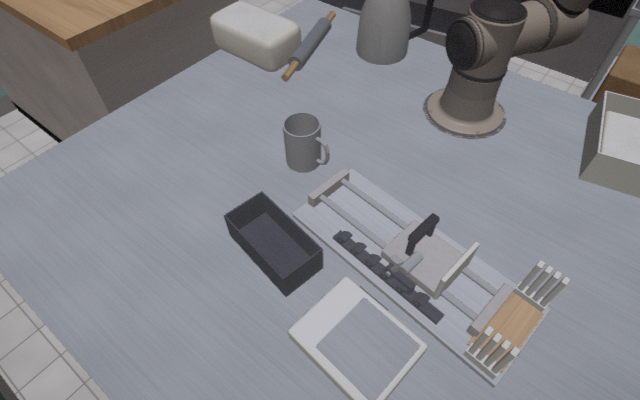

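View pics/top0.png

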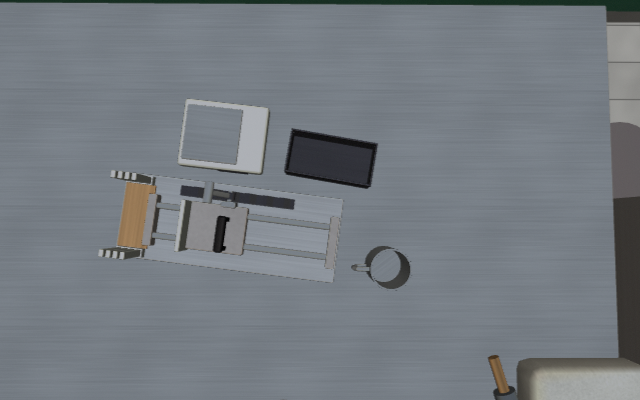

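The scene view shows the slicer with its handle at about (422,235) and the pawl lever at about (405,265). In the top view the handle is at about (221,234), the tee at (208,190), the tin at (331,158), the scale at (224,136) and the jug at (385,265). I'll zoom in on both.

Run:
```python
import cv2,numpy as np
a=cv2.imread('pics/scene0.png')[190:320,320:480]; b=cv2.imread('pics/top0.png')[165:275,160:320]
a=cv2.resize(a,None,fx=5,fy=5,interpolation=cv2.INTER_CUBIC)[:, :]; b=cv2.resize(b,None,fx=5,fy=5,interpolation=cv2.INTER_CUBIC)
cv2.imwrite('pics/za.png',a[:600]); cv2.imwrite('pics/zb.png',b)
```

```text
(no output)
```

View pics/za.png

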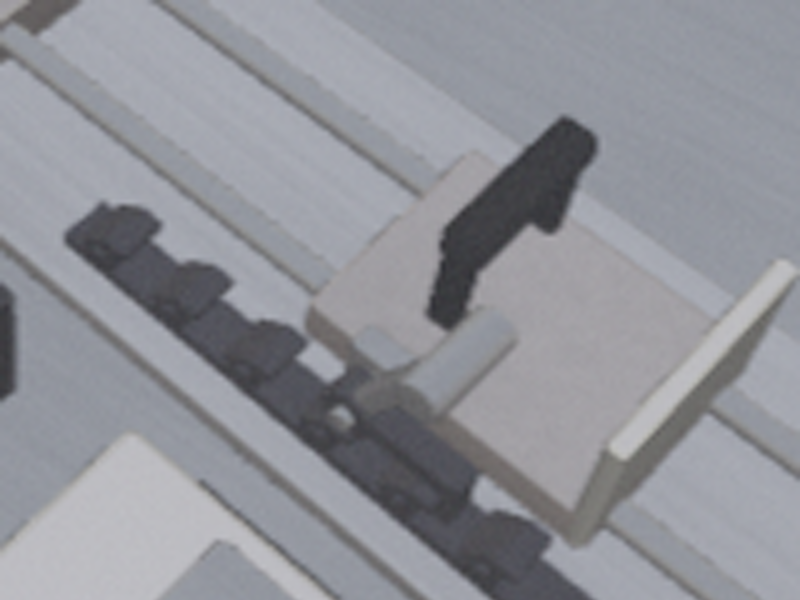

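View pics/zb.png

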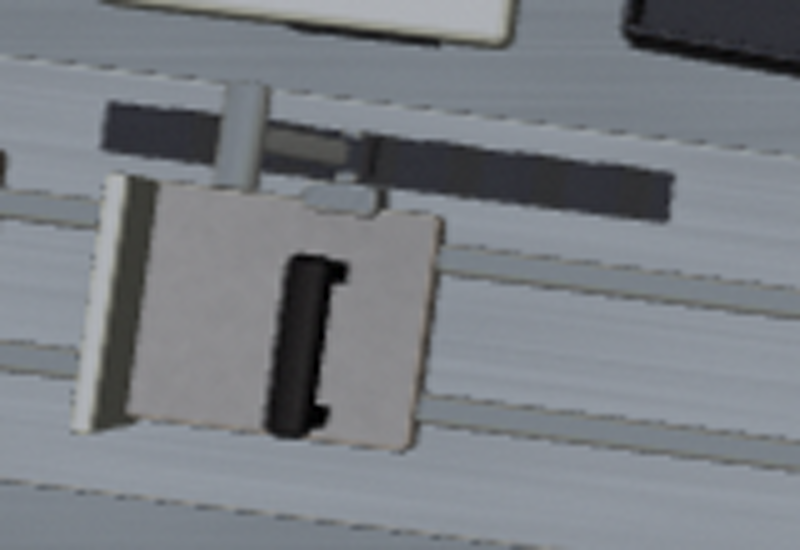

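The zooms show the handle bar, the tee cylinder leaning forward, and the rack. In the scene crop the bar centre is at about (518,195) and the tee centre at (462,360). In the top crop they are at (299,347) and (243,137), and the rack runs from x=105 to x=670.

Run:
```python
from h import *
S=lambda x,y:('scene0.png',320+x/5-.4,190+y/5-.4)
T=lambda x,y:('top0.png',160+x/5-.4,165+y/5-.4)
for n,s,t in (('handle',S(518,195),T(299,347)),('tee',S(462,360),T(243,137))):
    print(n,tri(s,t))
r0=(plane(*T(107,102),.043)+plane(*T(107,150),.043))/2; r1=(plane(*T(672,172),.043)+plane(*T(668,220),.043))/2
print('rack fwd',r0,'back',r1,np.linalg.norm(r0-r1)); d=(r0-r1)[:2]; yaw=np.arctan2(-d[0],d[1]); print('yaw',np.degrees(yaw))
# bed edges at z=.016
A=[plane(*T(0,57),.016),plane(*T(795,153),.016)]; B=[plane(*T(0,482),.016),plane(*T(520,547),.016)]
for a,b in (A,B): e=(a-b); print('edge yaw',np.degrees(np.arctan2(-e[0],e[1])),a,b)
# bar direction
a,b=plane(*T(310,258),.11),plane(*T(287,436),.11); print('bar',a,b,np.degrees(np.arctan2((a-b)[1],(a-b)[0])))
# tin, jug rims via dark/outline guesses
for n,u,v,z in (('jug',385,265,.12),('jughandle',354,268,.06),('tin',292,130,.075),('tin',376,143,.075),('tin',370,187,.075),('tin',286,172,.075),('scale',269,107,.043),('scale',263,173,.043),('scale',180,165,.043),('bedback',343,199,.016),('bedback',333,282,.016)): print(n,plane('top0.png',u,v,z))
yaw=np.radians(-6.5)
R=np.array([[np.cos(yaw),-np.sin(yaw)],[np.sin(yaw),np.cos(yaw)]])
h=tri(S(518,195),T(299,347))[0];t=tri(S(462,360),T(243,137))[0]; print('tee-handle slicer',R.T@(t-h)[:2]); print('handle-rackmid',R.T@(h-(r0+r1)/2)[:2])
```

```text
handle (array([0.50633594, 0.13318125, 0.10355711]), array([0.0014, 0.0014]))
tee (array([0.59599516, 0.15559223, 0.12299821]), array([0., 0.]))
rack fwd [0.60627142 0.23765978 0.043     ] back [ 0.5741224 -0.0236613  0.043    ] 0.26329121745670786
yaw -7.013570082980706
edge yaw -6.807879381799185 [0.64103637 0.29713981 0.016     ] [ 0.59580346 -0.08175164  0.016     ]
edge yaw -7.071687716166317 [0.43984942 0.2928033  0.016     ] [0.40944212 0.04769155 0.016     ]
bar [0.54429134 0.12885576 0.11      ] [0.46747563 0.13771589 0.11      ] -6.57957470097693
jug [ 0.44013694 -0.22390382  0.12      ]
jughandle [ 0.42783806 -0.16220425  0.06      ]
tin [ 0.74072448 -0.02091514  0.075     ]
tin [ 0.71142693 -0.21194812  0.075     ]
tin [ 0.61107503 -0.19777535  0.075     ]
tin [ 0.64475662 -0.00781531  0.075     ]
scale [0.80163691 0.03515474 0.043     ]
scale [0.64581658 0.04791764 0.043     ]
scale [0.66413381 0.24107187 0.043     ]
bedback [ 0.58681667 -0.13995122  0.016     ]
bedback [ 0.39071156 -0.11601334  0.016     ]
tee-handle slicer [0.08654589 0.03241663]
handle-rackmid [-0.08628579  0.01652037]
```

```bash
cat >> h.py <<'E'
from scipy.spatial.transform import Rotation as Ro
YAW=np.radians(-6.9); AX=np.array([-np.sin(YAW),np.cos(YAW)]); EX=np.array([np.cos(YAW),np.sin(YAW)])
H0=np.array([.5055,.133]) # handle at start (world xy)
def goto(x,y,z):
    s=robot.observe(); R=Ro.from_euler('xyz',s['tool_rot']); Rt=Ro.from_euler('xyz',[np.pi,0,np.pi+YAW])
    print('dpos cm',np.round(R.inv().apply(np.array([x,y,z])-s['tool_pos'])*100,2),'dr',np.round((R.inv()*Rt).as_rotvec(degrees=True),2))
def st():
    s=robot.observe(); d=s['tool_pos'][:2]-H0
    print('t',round(s['time'],2),'tcp',np.round(s['tool_pos'],4),'slicer rel H0 x,y',np.round([d@EX,d@AX],4),'F',np.round(s['contact_force'],1),'open',round(s['opening'],4),'q',np.round(s['qpos'],2))
E
python3 - <<'E'
from h import *
S=lambda x,y:('scene0.png',320+x/5-.4,190+y/5-.4)
T=lambda x,y:('top0.png',160+x/5-.4,165+y/5-.4)
for n,s,t in (('plate+x',S(618,455),T(118,177)),('plate-x',S(785,265),T(80,432))):
    p=tri(s,t); d=p[0][:2]-H0; print(n,p,d@EX,d@AX)
goto(.596,.156,.193); st()
E
```

```text
plate+x (array([0.58017551, 0.21533273, 0.09863619]), array([0.0006, 0.0006])) 0.06424346539087841 0.09070769826902075
plate-x (array([0.46935021, 0.22823435, 0.09974543]), array([0.0019, 0.0019])) -0.0473291263479593 0.09020168014086755
dpos cm [-51.07 -17.99  -0.07] dr [-6.000e-02 -1.000e-02 -1.246e+01]
t 0.15 tcp [0.1738 0.495  0.1921] slicer rel H0 x,y [-0.3727  0.3196] F [ 0.6  0.1 -0.2] open 0.0919 q [ 1.09  0.34  1.52 -0.    1.28 -0.15]
```

Emit:
step_arm(
  increments=[
    {"delta_pos":[-5.8,-2.0,0],"dr":[0,0,-2.5],"fingers":-0.1},
    {"delta_pos":[-11.6,-4.1,0],"dr":[0,0,-5],"fingers":-0.1},
    {"delta_pos":[-17.4,-6.1,0],"dr":[0,0,-7.5],"fingers":-0.1},
    {"delta_pos":[-23.2,-8.2,0],"dr":[0,0,-10],"fingers":-0.1},
    {"delta_pos":[-29,-10.2,0],"dr":[0,0,-12.5],"fingers":-0.1},
  ],
)

```text
time: 0.78
tool_pos: [0.415, 0.3015, 0.1926]
tool_rot: [3.141, -0.0, 3.023]
contact_force: [0.2, 1.2, 0.2]
opening: 0.0513
grip_force: 0.0
```

Run:
```python
from h import *
st(); goto(.596,.156,.17)
```

```text
t 0.78 tcp [0.415  0.3015 0.1926] slicer rel H0 x,y [-0.1101  0.1564] F [0.2 1.2 0.2] open 0.0513 q [ 0.48  0.32  1.56  0.    1.26 -0.97]
dpos cm [-19.69 -12.32   2.25] dr [ 0.01 -0.01  0.13]
```

Emit:
step_arm(
  increments=[
    {"delta_pos":[-5,-3.1,0.4],"dr":[0,0,0],"fingers":-0.1},
    {"delta_pos":[-10,-6.2,1],"dr":[0,0,0],"fingers":-0.1},
    {"delta_pos":[-15,-9.3,1.6],"dr":[0,0,0],"fingers":-0.1},
    {"delta_pos":[-19.7,-12.3,2.2],"dr":[0,0,0],"fingers":-0.1},
    {"delta_pos":[-19.7,-12.3,2.2],"dr":[0,0,0],"fingers":-0.1},
  ],
)

```text
time: 1.4
tool_pos: [0.5965, 0.1542, 0.1688]
tool_rot: [-3.141, -0.001, 3.017]
contact_force: [-0.5, -1.0, -0.0]
opening: 0.0505
grip_force: 0.0
```

Run:
```python
from h import *
st(); goto(.596,.156,.108); im=snap('wrist','w1.png')
```

```text
t 1.4 tcp [0.5965 0.1542 0.1688] slicer rel H0 x,y [0.0878 0.032 ] F [-0.5 -1.  -0. ] open 0.0505 q [ 0.13  0.53  1.29 -0.    1.32 -1.32]
dpos cm [0.06 0.18 6.08] dr [-0.06 -0.09 -0.22]
```

View pics/w1.png

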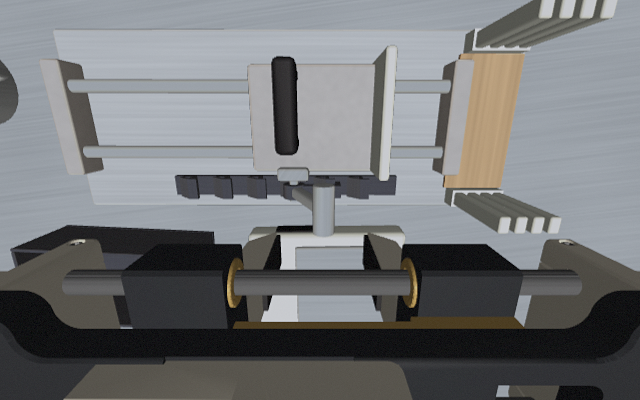

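The wrist view shows the tee at about (323,208), midway between the fingers (about 265 and 385), with the handle at (285,105). I can descend astride the tee.

Emit:
step_arm(
  increments=[
    {"delta_pos":[0,0.1,1.5],"dr":[0,0,0],"fingers":-0.1},
    {"delta_pos":[0,0.1,3],"dr":[0,0,0],"fingers":-0.1},
    {"delta_pos":[0,0.1,4.5],"dr":[0,0,0],"fingers":-0.1},
    {"delta_pos":[0,0.1,6.1],"dr":[0,0,0],"fingers":-0.1},
    {"delta_pos":[0,0.1,6.1],"dr":[0,0,0],"fingers":-0.1},
  ],
)

```text
time: 2.08
tool_pos: [0.5937, 0.1584, 0.1078]
tool_rot: [-3.141, -0.003, 3.022]
contact_force: [0.2, -0.7, 1.1]
opening: 0.0507
grip_force: 0.0
```

Emit:
step_arm(
  increments=[
    {"delta_pos":[0,0.5,0],"dr":[0,0,0],"fingers":-0.1},
    {"delta_pos":[0,1.0,0],"dr":[0,0,0],"fingers":-0.1},
    {"delta_pos":[0,1.5,0],"dr":[0,0,0],"fingers":-0.1},
    {"delta_pos":[0,2.0,0],"dr":[0,0,0],"fingers":-0.1},
    {"delta_pos":[0,2.5,0],"dr":[0,0,0],"fingers":-0.1},
  ],
)

```text
time: 2.7
tool_pos: [0.5979, 0.1836, 0.1097]
tool_rot: [3.141, 0.0, 3.022]
contact_force: [0.5, 0.2, 0.5]
opening: 0.0507
grip_force: 0.0
```

Run:
```python
from h import *
st()
```

```text
t 2.7 tcp [0.5979 0.1836 0.1097] slicer rel H0 x,y [0.0856 0.0614] F [0.5 0.2 0.5] open 0.0507 q [ 0.18  0.59  1.35  0.    1.2  -1.28]
```

Run:
```python
from h import *
im=snap('scene','s2.png')
cv2.imwrite('pics/s2z.png',cv2.resize(cv2.cvtColor(im[180:330,330:490],cv2.COLOR_RGB2BGR),None,fx=4,fy=4,interpolation=cv2.INTER_CUBIC))
```

```text
(no output)
```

View pics/s2z.png

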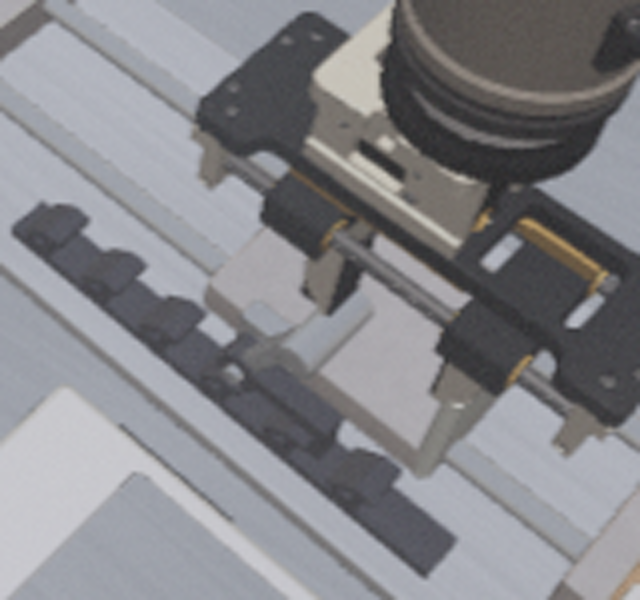

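The crop shows the rear finger behind the tee (tip at about (335,310)). The carriage corner at (208,285) has hardly moved. I'll check this against projections.

Run:
```python
from h import *
def w(x,y,z): return np.r_[H0+EX*x+AX*y,z]
def pr(n,*a): p=proj('s2.png',w(*a)); print(n,np.round((p-[330,180])*4),)
pr('finger rear inner tip',.0856,.0614-.0253,.110); pr('finger front inner tip',.0856,.0614+.0253,.110)
pr('rear outer',.0856,.0614-.044,.110)
for dy in (0,.01): pr('tee',.087,.033+dy,.121); pr('handle',0,dy,.104); pr('handle+x end',.04,dy,.113)
for dy in (0,.01): pr('plate corner',.064,.0907+dy,.0986)
# tee/carriage motion by template matching before/after
a=cv2.imread('pics/scene0.png',0); b=cv2.imread('pics/s2.png',0)
for n,(u,v) in (('carriage corner',(381,252)),('plate bottom',(435,296)),('tee end',(406,270)),('rack static',(350,248))):
    t=a[v-9:v+10,u-9:u+10]; up=lambda i:cv2.resize(i,None,fx=8,fy=8,interpolation=cv2.INTER_CUBIC)
    r=cv2.matchTemplate(up(b[v-22:v+23,u-22:u+23]),up(t),cv2.TM_CCOEFF_NORMED); _,m,_,l=cv2.minMaxLoc(r); print(n,round(m,2),(np.array(l)/8-13))
```

```text
finger rear inner tip [330. 343.]
finger front inner tip [424. 416.]
rear outer [297. 317.]
tee [327. 328.]
handle [377. 193.]
handle+x end [329. 231.]
tee [345. 342.]
handle [394. 205.]
handle+x end [346. 244.]
plate corner [455. 402.]
plate corner [474. 417.]
carriage corner 1.0 [0. 0.]
plate bottom 1.0 [0. 0.]
tee end 1.0 [0. 0.]
rack static 1.0 [0. 0.]
```

Run:
```python
from h import *
im=snap('wrist','w2.png'); cv2.imwrite('pics/w2z.png',cv2.resize(cv2.cvtColor(im[100:340,160:480],cv2.COLOR_RGB2BGR),None,fx=2.5,fy=2.5,interpolation=cv2.INTER_CUBIC))
s=robot.observe()
for y in (-.0253,.0253): 
  for dx in (-.0095,.0095):
    R=Ro.from_euler('xyz',s['tool_rot']); p=s['tool_pos']+R.apply([dx,y,0]); print('tip',np.round((proj('w2.png',p)-[160,100])*2.5))
w=lambda x,y,z: np.r_[H0+EX*x+AX*y,z]
for x in (.064,.110):
  for y in (.023,.043): print('tee',np.round((proj('w2.png',w(x,y,.121))-[160,100])*2.5))
```

```text
tip [316. 350.]
tip [314. 289.]
tip [486. 350.]
tip [488. 289.]
tee [258. 261.]
tee [332. 261.]
tee [267. 414.]
tee [336. 414.]
```

View pics/w2z.png

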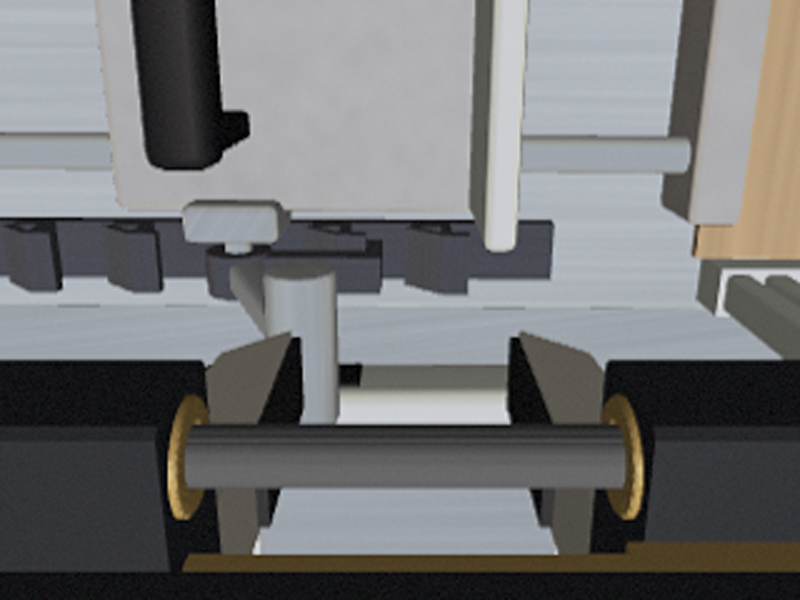

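Run:
```python
from h import *
d=np.load('pics/w2.png.npz'); s=robot.observe(); R=Ro.from_euler('xyz',s['tool_rot']).as_matrix(); p0=s['tool_pos']
print('cam in tool',np.round(R.T@(d['T'][:3,3]-p0),4), np.round(R.T@d['T'][:3,:3],3).tolist(), d['K'].tolist())
def hit(u,v,y):
    o,r=ray('w2.png',160+u/2.5-.3,100+v/2.5-.3); o=R.T@(o-p0); r=R.T@r; return np.round(o+r*(y-o[1])/r[1],4)
for u,v,y in ((300,338,-.0253),(302,420,-.0253),(512,338,.0253),(510,420,.0253),(262,525,-.0253),(548,525,.0253)): print(u,v,hit(u,v,y))
```

```text
cam in tool [ 0.0766  0.001  -0.1925] [[-0.0, -0.959, -0.283], [1.0, -0.0, -0.001], [0.0, -0.283, 0.959]] [[281.36937641896634, 0.0, 321.6319811986127], [0.0, 281.36937641896634, 202.11524418076505], [0.0, 0.0, 1.0]]
300 338 [ 0.0071 -0.0253 -0.0295]
302 420 [-0.0143 -0.0253 -0.0323]
512 338 [ 0.0134  0.0253 -0.0443]
510 420 [-0.006   0.0253 -0.0469]
262 525 [-0.0074 -0.0253 -0.0825]
548 525 [-0.0012  0.0253 -0.0907]
```

```bash
python3 - <<'E'
from h import *
w=lambda x,y,z: np.r_[H0+EX*x+AX*y,z]
for z in (.11,.13,.14,.15):
  print(z,[np.round((proj('s2.png',w(.0856+dx,.0614+dy,z))-[330,180])*4).tolist() for dx in (-.0095,.0095) for dy in (-.0253,-.044,.0253)])
E
python3 - <<'E'
import cv2
a=cv2.imread('pics/s2.png')[225:285,395:455]; b=cv2.imread('pics/wrist0.png')[120:360,160:480]
import numpy as np
a=cv2.resize(a,(440,440),interpolation=cv2.INTER_CUBIC); b=cv2.resize(b,(350,262)); c=np.zeros((440,790,3),np.uint8); c[:,:440]=a; c[:262,440:]=b; cv2.imwrite('pics/cmp.png',c)
E
```

```text
0.11 [[343.0, 330.0], [310.0, 304.0], [437.0, 402.0], [317.0, 356.0], [284.0, 330.0], [411.0, 430.0]]
0.13 [[351.0, 307.0], [317.0, 281.0], [447.0, 380.0], [325.0, 334.0], [291.0, 307.0], [421.0, 408.0]]
0.14 [[355.0, 295.0], [321.0, 269.0], [453.0, 368.0], [329.0, 322.0], [294.0, 295.0], [426.0, 397.0]]
0.15 [[360.0, 283.0], [325.0, 257.0], [458.0, 356.0], [333.0, 310.0], [298.0, 283.0], [432.0, 385.0]]
```

View pics/cmp.png

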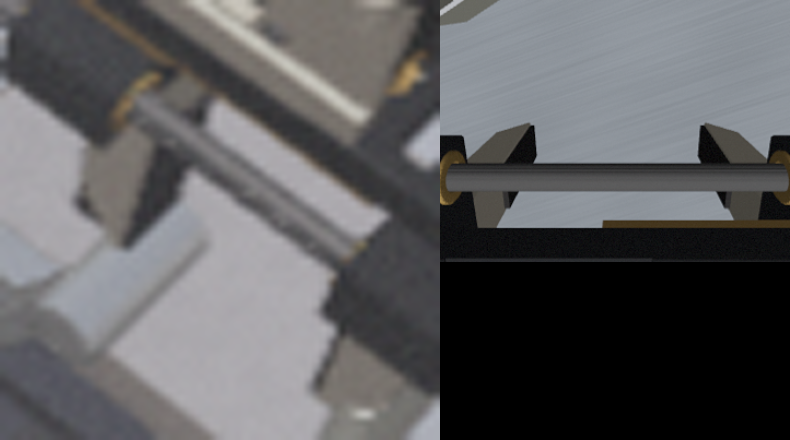

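Two views agree that the fingertips really end about 36 mm short of the reported TCP, at z≈0.147. That explains why the fingers passed over the tee without touching it. I'll move back over the tee and descend further, watching the force.

Emit:
step_arm(
  increments=[
    {"delta_pos":[0,-1.0,0],"dr":[0,0,0],"fingers":-0.1},
    {"delta_pos":[0,-2.0,0],"dr":[0,0,0],"fingers":-0.1},
    {"delta_pos":[0,-2.9,0],"dr":[0,0,0],"fingers":-0.1},
    {"delta_pos":[0,-2.9,0.6],"dr":[0,0,0],"fingers":-0.1},
    {"delta_pos":[0,-2.9,1.2],"dr":[0,0,0],"fingers":-0.1},
  ],
)

```text
time: 3.42
tool_pos: [0.5943, 0.1543, 0.0972]
tool_rot: [3.141, -0.0, 3.022]
contact_force: [0.1, 1.0, 0.4]
opening: 0.0506
grip_force: 0.0
```

Emit:
step_arm(
  increments=[
    {"delta_pos":[0,0,0.4],"dr":[0,0,0],"fingers":-0.1},
    {"delta_pos":[0,0,0.8],"dr":[0,0,0],"fingers":-0.1},
    {"delta_pos":[0,0,1.2],"dr":[0,0,0],"fingers":-0.1},
    {"delta_pos":[0,0,1.6],"dr":[0,0,0],"fingers":-0.1},
    {"delta_pos":[0,0,1.6],"dr":[0,0,0],"fingers":-0.1},
  ],
)

```text
time: 4.05
tool_pos: [0.5941, 0.1544, 0.0813]
tool_rot: [-3.142, -0.001, 3.022]
contact_force: [0.0, 0.9, 0.5]
opening: 0.0507
grip_force: 0.0
```

Run:
```python
from h import *
st()
```

```text
t 4.05 tcp [0.5941 0.1544 0.0813] slicer rel H0 x,y [0.0854 0.0319] F [0.  0.9 0.5] open 0.0507 q [ 0.13  0.6   1.42  0.    1.12 -1.32]
```

Now I'll ease the pusher forward.

Emit:
step_arm(
  increments=[
    {"delta_pos":[0,0.6,0],"dr":[0,0,0],"fingers":-0.1},
    {"delta_pos":[0,1.2,0],"dr":[0,0,0],"fingers":-0.1},
    {"delta_pos":[0,1.6,0],"dr":[0,0,0],"fingers":-0.1},
    {"delta_pos":[0,2.0,0],"dr":[0,0,0],"fingers":-0.1},
    {"delta_pos":[0,2.4,0],"dr":[0,0,0],"fingers":-0.1},
  ],
)

```text
time: 4.68
tool_pos: [0.5972, 0.1773, 0.0817]
tool_rot: [-3.14, -0.0, 3.022]
contact_force: [0.0, -4.7, 0.5]
opening: 0.0502
grip_force: 2.6
```

```bash
cat >> h.py <<'E'
def match(fa,fb,pts,w=9,s=26):
    a=cv2.imread('pics/'+fa,0); b=cv2.imread('pics/'+fb,0); up=lambda i:cv2.resize(i,None,fx=4,fy=4,interpolation=cv2.INTER_CUBIC)
    for n,(u,v) in pts.items():
        r=cv2.matchTemplate(up(b[v-w-s:v+w+1+s,u-w-s:u+w+1+s]),up(a[v-w:v+w+1,u-w:u+w+1]),cv2.TM_CCOEFF_NORMED); _,m,_,l=cv2.minMaxLoc(r); print(n,round(m,2),np.array(l)/4-s)
E
python3 - <<'E'
from h import *
st(); snap('scene','s3.png')
match('scene0.png','s3.png',{'carriage corner':(381,252),'plate bottom':(435,296)})
w=lambda x,y,z: np.r_[H0+EX*x+AX*y,z]
print('10mm =',proj('s3.png',w(.05,.01,.05))-proj('s3.png',w(.05,0,.05)))
E
```

```text
t 4.67 tcp [0.5972 0.1773 0.0817] slicer rel H0 x,y [0.0857 0.055 ] F [ 0.  -4.7  0.5] open 0.0502 q [ 0.17  0.62  1.39 -0.    1.14 -1.28]
carriage corner 0.94 [0.25 0.25]
plate bottom 0.86 [2.25 2.  ]
10mm = [4.02618483 3.1135865 ]
```

Emit:
step_arm(
  increments=[
    {"delta_pos":[0,0.2,0],"dr":[0,0,0],"fingers":-0.1},
    {"delta_pos":[0,0.4,0],"dr":[0,0,0],"fingers":-0.1},
    {"delta_pos":[0,0.5,0],"dr":[0,0,0],"fingers":-0.1},
    {"delta_pos":[0,0.5,0],"dr":[0,0,0],"fingers":-0.1},
    {"delta_pos":[0,0.5,0],"dr":[0,0,0],"fingers":-0.1},
  ],
)

```text
time: 5.35
tool_pos: [0.5975, 0.1804, 0.0816]
tool_rot: [-3.137, -0.001, 3.022]
contact_force: [-2.1, -10.9, 1.7]
opening: 0.0507
grip_force: 5.6
```

Run:
```python
from h import *
st(); snap('scene','s4.png')
match('scene0.png','s4.png',{'carriage corner':(381,252),'carriage edge low':(392,262),'plate bottom':(435,296),'rack':(350,248)},w=6)
```

```text
t 5.35 tcp [0.5975 0.1804 0.0816] slicer rel H0 x,y [0.0857 0.0581] F [ -2.1 -10.9   1.7] open 0.0507 q [ 0.17  0.62  1.38 -0.    1.14 -1.28]
carriage corner 0.81 [1.5 1. ]
carriage edge low 0.9 [3.25 2.25]
plate bottom 0.89 [4.   3.25]
rack 1.0 [0. 0.]
```

Emit:
step_arm(
  increments=[
    {"delta_pos":[0,-1.0,0],"dr":[0,0,0],"fingers":-0.1},
    {"delta_pos":[0,-2.0,0],"dr":[0,0,0],"fingers":-0.1},
    {"delta_pos":[0,-3.0,0],"dr":[0,0,0],"fingers":-0.1},
    {"delta_pos":[0,-3.7,0],"dr":[0,0,0],"fingers":-0.1},
    {"delta_pos":[0,-4.4,0],"dr":[0,0,0],"fingers":-0.1},
  ],
)

```text
time: 6.02
tool_pos: [0.5927, 0.1394, 0.0819]
tool_rot: [3.141, 0.001, 3.022]
contact_force: [0.2, 1.0, 1.2]
opening: 0.0507
grip_force: 0.6
```

Emit:
step_arm(
  increments=[
    {"delta_pos":[0,-0.8,0],"dr":[0,0,0],"fingers":-0.1},
    {"delta_pos":[0,-1.6,0],"dr":[0,0,0],"fingers":-0.1},
    {"delta_pos":[0,-2.4,0],"dr":[0,0,0],"fingers":-0.1},
    {"delta_pos":[0,-3.2,0],"dr":[0,0,0],"fingers":-0.1},
    {"delta_pos":[0,-4.0,0],"dr":[0,0,0],"fingers":-0.1},
  ],
)

```text
time: 6.65
tool_pos: [0.5876, 0.0991, 0.0815]
tool_rot: [-3.141, -0.0, 3.022]
contact_force: [0.6, 0.7, -0.2]
opening: 0.0505
grip_force: 0.0
```

Emit:
step_arm(
  increments=[
    {"delta_pos":[0,0,0],"dr":[0,0,0],"fingers":-0.2},
    {"delta_pos":[0,0,0],"dr":[0,0,0],"fingers":-0.2},
    {"delta_pos":[0,0,0],"dr":[0,0,0],"fingers":-0.2},
    {"delta_pos":[0,0,-1],"dr":[0,0,0],"fingers":-0.2},
    {"delta_pos":[0,0,-2.5],"dr":[0,0,0],"fingers":-0.2},
  ],
)

```text
time: 7.28
tool_pos: [0.5877, 0.1, 0.1074]
tool_rot: [3.142, -0.0, 3.022]
contact_force: [0.4, 0.8, -0.1]
opening: 0.0552
grip_force: 0.0
```

Run:
```python
from h import *
st(); snap('scene','s5.png'); im=snap('wrist','w5.png')
match('scene0.png','s5.png',{'carriage corner':(381,252),'carriage edge low':(392,262),'plate bottom':(435,296)},w=6)
cv2.imwrite('pics/w5z.png',im[:,:,::-1])
```

```text
t 7.28 tcp [0.5877 0.1    0.1074] slicer rel H0 x,y [ 0.0856 -0.0229] F [ 0.4  0.8 -0.1] open 0.0552 q [ 0.04  0.55  1.44  0.    1.16 -1.41]
carriage corner 0.75 [26.  14.5]
carriage edge low 0.84 [8.   6.25]
plate bottom 0.89 [4.25 3.25]
```

View pics/w5z.png

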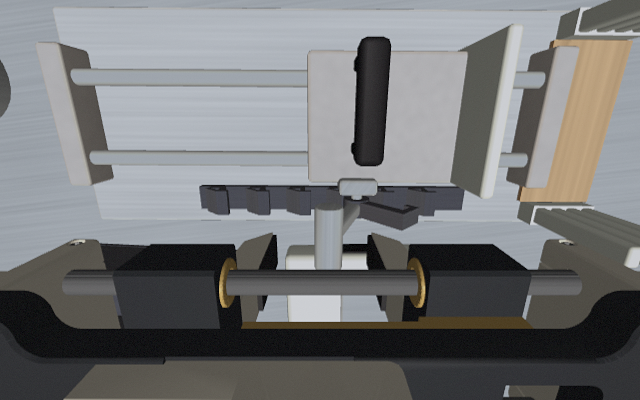

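The wrist view shows the pawl lifted clear: the hook is raised at (395,215) and the tee leans back at (328,235). The handle bar runs (375,45) to (370,160). Next is the handle.

Run:
```python
from h import *
im=cv2.imread('pics/w5.png'); g=im[25:175,340:400].max(2)<60
n,l,s,c=cv2.connectedComponentsWithStats(g.astype(np.uint8)); i=1+np.argmax(s[1:,4]); print(s[i],c[i]+[340,25])
ys,xs=np.where(l==i); (cx,cy),_,ang=cv2.minAreaRect(np.c_[xs,ys].astype(np.float32)); print(cx+340,cy+25)
for z in (.104,.113):
    p=plane('w5.png',cx+340,cy+25,z); d=p[:2]-H0; print(z,p,d@EX,d@AX)
w=H0+AX*.010; print('pred',w)
goto(w[0],w[1],.11)
```

```text
[  11   12   40  129 4017] [370.94996266  99.98954444]
369.04781341552734 100.79872131347656
0.104 [0.5054921 0.1422754 0.104    ] -0.0011221571146028812 0.009207275170321966
0.113 [0.50580786 0.14079814 0.113     ] -0.0006312126512953565 0.007778642380852185
pred [0.50670137 0.14292757]
dpos cm [ 8.71  3.28 -0.11] dr [0.05 0.26 0.05]
```

Emit:
step_arm(
  increments=[
    {"delta_pos":[0,0,-0.8],"dr":[0,0,0],"fingers":-0.4},
    {"delta_pos":[4.5,1.5,-0.8],"dr":[0,0,0],"fingers":-0.4},
    {"delta_pos":[8.8,3.2,-0.8],"dr":[0,0,0],"fingers":-0.4},
    {"delta_pos":[8.8,3.2,0],"dr":[0,0,0],"fingers":-0.4},
    {"delta_pos":[8.8,3.2,0.5],"dr":[0,0,0],"fingers":-0.4},
  ],
)

```text
time: 8.0
tool_pos: [0.5049, 0.142, 0.1016]
tool_rot: [3.141, 0.001, 3.022]
contact_force: [-0.2, -0.3, -0.5]
opening: 0.0643
grip_force: 0.0
```

Emit:
step_arm(
  increments=[
    {"delta_pos":[0,0,1.0],"dr":[0,0,0],"fingers":-0.4},
    {"delta_pos":[0,0,2.0],"dr":[0,0,0],"fingers":-0.4},
    {"delta_pos":[0,0,2.8],"dr":[0,0,0],"fingers":-0.4},
    {"delta_pos":[0,0,3.4],"dr":[0,0,0],"fingers":-0.4},
    {"delta_pos":[0,0,3.4],"dr":[0,0,0],"fingers":-0.4},
  ],
)

```text
time: 8.62
tool_pos: [0.504, 0.142, 0.0671]
tool_rot: [-3.141, -0.001, 3.022]
contact_force: [-0.4, 0.3, 0.2]
opening: 0.0643
grip_force: 0.0
```

Run:
```python
from h import *
st(); goto(.506,.142,.061)
```

```text
t 8.62 tcp [0.504  0.142  0.0671] slicer rel H0 x,y [-0.0026  0.0088] F [-0.4  0.3  0.2] open 0.0643 q [ 0.13  0.48  1.7   0.    0.97 -1.32]
dpos cm [-0.2   0.02  0.61] dr [-0.01 -0.06  0.04]
```

Emit:
step_arm(
  increments=[
    {"delta_pos":[-0.1,0,0.4],"dr":[0,0,0],"fingers":-0.4},
    {"delta_pos":[-0.1,0,0.4],"dr":[0,0,0],"fingers":0.2},
    {"delta_pos":[-0.1,0,0.4],"dr":[0,0,0],"fingers":1},
    {"delta_pos":[-0.1,0,0.4],"dr":[0,0,0],"fingers":1},
    {"delta_pos":[-0.1,0,0.4],"dr":[0,0,0],"fingers":1},
  ],
  newtons=25,
)

```text
time: 9.25
tool_pos: [0.5053, 0.142, 0.0637]
tool_rot: [3.141, 0.0, 3.022]
contact_force: [-0.1, 0.1, -0.6]
opening: 0.0286
grip_force: 0.0
```

Emit:
step_arm(
  increments=[
    {"delta_pos":[0,0,0],"dr":[0,0,0],"fingers":1},
    {"delta_pos":[0,0,0],"dr":[0,0,0],"fingers":1},
    {"delta_pos":[0,-0.3,0],"dr":[0,0,0],"fingers":1},
    {"delta_pos":[0,-0.6,0],"dr":[0,0,0],"fingers":1},
    {"delta_pos":[0,-1.0,0],"dr":[0,0,0],"fingers":1},
  ],
)

```text
time: 9.88
tool_pos: [0.5041, 0.1328, 0.0637]
tool_rot: [3.14, 0.0, 3.022]
contact_force: [0.7, 5.9, 0.9]
opening: 0.0195
grip_force: 25.0
```

Emit:
step_arm(
  increments=[
    {"delta_pos":[0,-1.5,0],"dr":[0,0,0],"fingers":1},
    {"delta_pos":[0,-3.0,0],"dr":[0,0,0],"fingers":1},
    {"delta_pos":[0,-4.5,0],"dr":[0,0,0],"fingers":1},
    {"delta_pos":[0,-6.0,0],"dr":[0,0,0],"fingers":1},
    {"delta_pos":[0,-7.5,0],"dr":[0,0,0],"fingers":1},
  ],
)

```text
time: 10.5
tool_pos: [0.4946, 0.058, 0.0637]
tool_rot: [3.14, -0.001, 3.022]
contact_force: [-0.0, 5.9, 0.8]
opening: 0.0196
grip_force: 25.0
```

Emit:
step_arm(
  increments=[
    {"delta_pos":[0,-1.4,0],"dr":[0,0,0],"fingers":1},
    {"delta_pos":[0,-2.8,0],"dr":[0,0,0],"fingers":1},
    {"delta_pos":[0,-4.2,0],"dr":[0,0,0],"fingers":1},
    {"delta_pos":[0,-5.4,0],"dr":[0,0,0],"fingers":1},
    {"delta_pos":[0,-6.5,0],"dr":[0,0,0],"fingers":1},
  ],
)

```text
time: 11.12
tool_pos: [0.4865, -0.0065, 0.0637]
tool_rot: [3.14, -0.002, 3.022]
contact_force: [-2.6, 6.4, 2.9]
opening: 0.0201
grip_force: 25.0
```

Emit:
step_arm(
  increments=[
    {"delta_pos":[0,-0.3,0],"dr":[0,0,0],"fingers":1},
    {"delta_pos":[0,-0.6,0],"dr":[0,0,0],"fingers":1},
    {"delta_pos":[0,-0.9,0],"dr":[0,0,0],"fingers":1},
    {"delta_pos":[0,-0.9,0],"dr":[0,0,0],"fingers":1},
    {"delta_pos":[0,-0.9,0],"dr":[0,0,0],"fingers":1},
  ],
)

```text
time: 11.75
tool_pos: [0.4853, -0.0154, 0.0637]
tool_rot: [3.141, -0.002, 3.022]
contact_force: [-3.5, 3.1, 5.4]
opening: 0.0197
grip_force: 25.0
```

Emit:
step_arm(
  increments=[
    {"delta_pos":[0,-0.3,0],"dr":[0,0,0],"fingers":1},
    {"delta_pos":[0,-0.6,0],"dr":[0,0,0],"fingers":1},
    {"delta_pos":[0,-0.6,0],"dr":[0,0,0],"fingers":1},
    {"delta_pos":[0,-0.6,0],"dr":[0,0,0],"fingers":1},
    {"delta_pos":[0,-0.6,0],"dr":[0,0,0],"fingers":1},
  ],
)

```text
time: 12.38
tool_pos: [0.4851, -0.0175, 0.0636]
tool_rot: [3.135, -0.001, 3.021]
contact_force: [-0.2, 21.3, 4.3]
opening: 0.0197
grip_force: 25.0
```

Run:
```python
from h import *
st()
```

```text
t 12.38 tcp [ 0.4851 -0.0175  0.0636] slicer rel H0 x,y [-0.0022 -0.1518] F [-0.2 21.3  4.3] open 0.0197 q [-0.2   0.42  1.81  0.01  0.92 -1.65]
```

The pusher is against the home stop: the force rose to 21 N and the travel and bed geometry agree. I'll release it and go to the lever.

Emit:
step_arm(
  increments=[
    {"delta_pos":[0,0.3,0],"dr":[0,0,0],"fingers":1},
    {"delta_pos":[0,0.3,0],"dr":[0,0,0],"fingers":0.2},
    {"delta_pos":[0,0.3,0],"dr":[0,0,0],"fingers":-0.4},
    {"delta_pos":[0,0.3,0],"dr":[0,0,0],"fingers":-0.4},
    {"delta_pos":[0,0.3,0],"dr":[0,0,0],"fingers":-0.4},
  ],
)

```text
time: 13.0
tool_pos: [0.486, -0.0192, 0.0636]
tool_rot: [-3.142, 0.0, 3.022]
contact_force: [-0.1, 0.0, 0.7]
opening: 0.0554
grip_force: 0.0
```

Emit:
step_arm(
  increments=[
    {"delta_pos":[0,0,-1.5],"dr":[0,0,0],"fingers":-0.4},
    {"delta_pos":[0,0,-3],"dr":[0,0,0],"fingers":-0.4},
    {"delta_pos":[0,0,-4.5],"dr":[0,0,0],"fingers":-0.4},
    {"delta_pos":[0,0,-6],"dr":[0,0,0],"fingers":-0.4},
    {"delta_pos":[0,0,-6],"dr":[0,0,0],"fingers":-0.4},
  ],
)

```text
time: 13.62
tool_pos: [0.4866, -0.0191, 0.1244]
tool_rot: [-3.141, 0.002, 3.022]
contact_force: [0.6, -0.7, -1.0]
opening: 0.064
grip_force: 0.0
```

Run:
```python
from h import *
st(); im=snap('wrist','w6.png')
g=(im.max(2)<60); n,l,s,c=cv2.connectedComponentsWithStats(g[:200].astype(np.uint8))
for i in range(1,n):
    if s[i][4]>1500: 
        ys,xs=np.where(l==i); (cx,cy),wh,a=cv2.minAreaRect(np.c_[xs,ys].astype(np.float32)); p=plane('w6.png',cx,cy,.104); d=p[:2]-H0; print(s[i],cx,cy,p,d@EX,d@AX)
t=H0+EX*.0865+AX*(-.1518-.028); print(t, proj('w6.png',np.r_[t,.123])); goto(t[0],t[1],.12)
snap('scene','s6.png'); snap('top','t6.png')
a=cv2.imread('pics/s6.png')[130:290,300:460]; cv2.imwrite('pics/c6.png',np.hstack([cv2.resize(a,(440,440),interpolation=cv2.INTER_CUBIC),cv2.resize(im[100:300,200:380,::-1],(360,400))[:400] if 0 else cv2.copyMakeBorder(cv2.resize(im[100:300,220:400,::-1],(360,400)),0,40,0,0,cv2.BORDER_CONSTANT)]))
```

```text
t 13.62 tcp [ 0.4866 -0.0191  0.1244] slicer rel H0 x,y [-0.0004 -0.1533] F [ 0.6 -0.7 -1. ] open 0.064 q [-0.2   0.34  1.73  0.    1.07 -1.65]
[ 0.56977291 -0.05588961] [288.88360724 325.31839309]
dpos cm [-8.75 -2.66  0.37] dr [-0.    0.05  0.04]
```

Emit:
step_arm(
  increments=[
    {"delta_pos":[-3.0,-0.9,0],"dr":[0,0,0],"fingers":-0.4},
    {"delta_pos":[-6.0,-1.8,0],"dr":[0,0,0],"fingers":-0.4},
    {"delta_pos":[-8.8,-2.6,0],"dr":[0,0,0],"fingers":-0.4},
    {"delta_pos":[-8.8,-2.6,0.5],"dr":[0,0,0],"fingers":-0.4},
    {"delta_pos":[-8.8,-2.6,0.5],"dr":[0,0,0],"fingers":-0.4},
  ],
)

```text
time: 14.4
tool_pos: [0.5686, -0.0547, 0.1172]
tool_rot: [3.141, -0.003, 3.022]
contact_force: [0.6, 0.6, -0.4]
opening: 0.0643
grip_force: 0.0
```

Run:
```python
from h import *
st(); im=snap('wrist','w7.png')
g=(im.max(2)<60); n,l,s,c=cv2.connectedComponentsWithStats(g[:190].astype(np.uint8))
for i in range(1,n):
    if s[i][4]>1500: 
        ys,xs=np.where(l==i); (cx,cy),wh,a=cv2.minAreaRect(np.c_[xs,ys].astype(np.float32)); p=plane('w7.png',cx,cy,.104); d=p[:2]-H0; print(s[i],cx,cy,p,d@EX,d@AX)
snap('scene','s7.png')
t=H0+EX*.0865+AX*(-.1518-.028);print('tee pred in w7',proj('w7.png',np.r_[t,.123]))
a=cv2.imread('pics/s7.png')[150:270,320:440]; b=im[130:280,220:420,::-1]
cv2.imwrite('pics/c7.png',np.hstack([cv2.resize(a,(400,400),interpolation=cv2.INTER_CUBIC),cv2.copyMakeBorder(cv2.resize(b,(400,300),interpolation=cv2.INTER_CUBIC),0,100,0,0,cv2.BORDER_CONSTANT)]))
```

```text
t 14.4 tcp [ 0.5686 -0.0547  0.1172] slicer rel H0 x,y [ 0.0852 -0.1788] F [ 0.6  0.6 -0.4] open 0.0643 q [-0.23  0.5   1.5   0.    1.15 -1.68]
[ 344   42   35  124 3416] 359.96875 103.38501739501953 [ 0.48546561 -0.01749948  0.104     ] -0.0018087538209763422 -0.15181633007627252
tee pred in w7 [319.46392463 232.65808279]
```

Emit:
step_arm(
  increments=[
    {"delta_pos":[0,0,1.0],"dr":[0,0,0],"fingers":-0.4},
    {"delta_pos":[0,0,2.0],"dr":[0,0,0],"fingers":-0.4},
    {"delta_pos":[0,0,3.0],"dr":[0,0,0],"fingers":-0.4},
    {"delta_pos":[0,0,3.8],"dr":[0,0,0],"fingers":-0.4},
    {"delta_pos":[0,0,3.8],"dr":[0,0,0],"fingers":-0.4},
  ],
)

```text
time: 15.12
tool_pos: [0.5696, -0.0551, 0.0797]
tool_rot: [3.141, -0.002, 3.022]
contact_force: [0.1, 0.1, 0.5]
opening: 0.0643
grip_force: 0.0
```

Emit:
step_arm(
  increments=[
    {"delta_pos":[0,0.8,0],"dr":[0,0,0],"fingers":-0.4},
    {"delta_pos":[0,1.6,0],"dr":[0,0,0],"fingers":-0.4},
    {"delta_pos":[0,2.4,0],"dr":[0,0,0],"fingers":-0.4},
    {"delta_pos":[0,3.2,0],"dr":[0,0,0],"fingers":-0.4},
    {"delta_pos":[0,4.0,0],"dr":[0,0,0],"fingers":-0.4},
  ],
)

```text
time: 15.75
tool_pos: [0.575, -0.0148, 0.0807]
tool_rot: [3.141, 0.0, 3.022]
contact_force: [0.1, -0.3, -0.3]
opening: 0.0642
grip_force: 0.1
```

Emit:
step_arm(
  increments=[
    {"delta_pos":[0,0.5,0],"dr":[0,0,0],"fingers":-0.4},
    {"delta_pos":[0,1.0,0],"dr":[0,0,0],"fingers":-0.4},
    {"delta_pos":[0,1.5,0],"dr":[0,0,0],"fingers":-0.4},
    {"delta_pos":[0,1.8,0],"dr":[0,0,0],"fingers":-0.4},
    {"delta_pos":[0,1.8,0],"dr":[0,0,0],"fingers":-0.4},
  ],
)

```text
time: 16.38
tool_pos: [0.5771, 0.0025, 0.0806]
tool_rot: [3.142, 0.0, 3.022]
contact_force: [-0.7, 0.9, -0.5]
opening: 0.0641
grip_force: 0.0
```

Emit:
step_arm(
  increments=[
    {"delta_pos":[0,0,-1.0],"dr":[0,0,0],"fingers":-0.4},
    {"delta_pos":[0,0,-2.5],"dr":[0,0,0],"fingers":-0.4},
    {"delta_pos":[0,0,-4.5],"dr":[0,0,0],"fingers":-0.4},
    {"delta_pos":[0,0,-7],"dr":[0,0,0],"fingers":-0.4},
    {"delta_pos":[0,0,-10],"dr":[0,0,0],"fingers":-0.4},
  ],
)

```text
time: 17.0
tool_pos: [0.577, 0.0022, 0.1825]
tool_rot: [3.142, 0.001, 3.022]
contact_force: [-0.5, 0.1, 0.9]
opening: 0.0643
grip_force: 0.0
```

Run:
```python
from h import *
st(); im=snap('wrist','w8.png'); sc=snap('scene','s8.png')
g=(im.max(2)<60); n,l,s,c=cv2.connectedComponentsWithStats(g[:210].astype(np.uint8))
for i in range(1,n):
    if s[i][4]>800: 
        ys,xs=np.where(l==i); (cx,cy),wh,a=cv2.minAreaRect(np.c_[xs,ys].astype(np.float32)); p=plane('w8.png',cx,cy,.104); d=p[:2]-H0; print(s[i],cx,cy,p,d@EX,d@AX)
for n,y,z in (('down',.033,.121),('clear',-.028,.123)):
    t=H0+EX*.0865+AX*(-.1518+y); print(n,proj('w8.png',np.r_[t,z]),proj('s8.png',np.r_[t,z]))
a=sc[150:270,300:440,::-1]
cv2.imwrite('pics/c8.png',np.hstack([cv2.resize(a,(350,300),interpolation=cv2.INTER_CUBIC),cv2.resize(im[30:300,100:500,::-1],(444,300),interpolation=cv2.INTER_AREA)]))
```

```text
t 17.0 tcp [0.577  0.0022 0.1825] slicer rel H0 x,y [ 0.0867 -0.1212] F [-0.5  0.1  0.9] open 0.0643 q [-0.13  0.44  1.39  0.    1.3  -1.58]
[ 276   60   25   93 1952] 288.007568359375 105.9921875 [ 0.48613327 -0.01721937  0.104     ] -0.0011795807653914511 -0.15145804248242287
down [323.69695079 203.47965632] [348.91783637 213.40581611]
clear [258.50228271 204.05143818] [326.57159199 195.57313007]
```

View pics/c8.png

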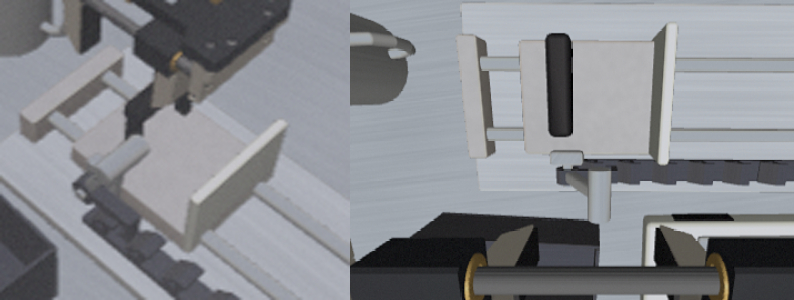

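Run:
```python
from h import *
h=np.array([.4861,-.0172])
for u,v in ((460,5),(478,190)):
    p=plane('w8.png',100+(u-350)/1.11,30+v/1.11,.016); print(p,(h-p[:2])@AX,(h-p[:2])@EX)
```

```text
[ 0.39358177 -0.11482404  0.016     ] 0.10803182978762402 0.08011990541375573
[ 0.58822158 -0.14102199  0.016     ] 0.11065663120837066 -0.11625752796248463
```

Run:
```python
from cell import robot
print(robot.hand_in())
```

```text
the job is handed in; nothing more can be done
None
```

I handed the job in at about 17 s: the pawl was flipped clear, the pusher drawn to its home stop by the handle, and the pawl flipped back down, with the last pictures showing pusher home, pawl down and gripper clear; the hand-in returned no verdict.

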